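# Put the electronics kit parts back in their own trays

### The job

The three kit parts are in each other's trays: put the wire spool in the middle of the round tray, the stepper motor in the middle of the square tray and the battery pack in the middle of the long tray, lying lengthwise along it, each flat on the tray floor and still standing the way up it is now. A tray is meant for one part only, so set a part down on the empty cork mat, roughly in its middle, as the halfway place. Set parts down rather than dropping them, and leave the mug, the jar and the screwdriver where they are.

Things in the scene. Friction and masses are not known exactly. Their poses are not given: they have to be found in the camera images.
- spool: Spool of copper wire standing on end: a plain upright cylinder 62 mm in diameter, 45 mm high, black end discs (the outer surface to grip is straight, 62 mm all the way up), about 0.22 kg. Origin at the centre of its underside, z up along its axis.
- motor: Small stepper motor standing on its flat back: body 42 x 42 mm, 40 mm high, aluminium ends and a dark middle, with a thin 5 mm steel shaft standing a further 22 mm up from the centre of its top, about 0.28 kg. Origin at the centre of its underside, z up, x and y square to its side faces.
- battery: Black battery pack with a grey end and a blank paper label on top: a block 110 mm long (its x), 46 mm wide (its y) and 32 mm high, lying flat, about 0.32 kg. Origin at the centre of its underside, z up.
- round_tray: Round grey plastic tray fixed to the table, 142 mm in diameter outside and 132 mm inside, with a low rim: rim top 10 mm above the table, inner floor 5 mm above the table. Origin at its centre at table height (underside), z up. Home of the spool.
- square_tray: Square grey plastic tray fixed to the table, 100 x 100 mm outside and 90 x 90 mm inside, rim top 10 mm and inner floor 5 mm above the table. Origin at its centre at table height, z up, x and y along its sides. Home of the motor (it need not be turned square to the tray).
- long_tray: Long grey plastic tray fixed to the table, 140 mm (its x) by 76 mm (its y) outside and 130 x 66 mm inside, rim top 10 mm and inner floor 5 mm above the table. Origin at its centre at table height, z up. Home of the battery pack, whose length goes along the tray's x either way round.
- mat: Square cork mat 120 x 120 mm, 4 mm thick, fixed to the table and empty at the start: the halfway place. Origin at its centre at table height, z up (its top is at z = 4 mm).
- mug: Bystander: white mug 76 mm in diameter, 85 mm high, with pens to about 105 mm height and a handle at its +y. Origin at the centre of its underside. Loose.
- jar: Bystander: amber glass jar with a steel lid, 60 mm in diameter, 70 mm high. Origin at the centre of its underside. Loose.
- screwdriver: Bystander: screwdriver lying flat on the table, about 200 mm long, along its x with the handle at -x. Origin at its underside near the middle. Loose.
Things that resemble listed ones, but are neither listed nor needed, are in the scene too. What is shaped like the round_tray but yellow is not meant.

How it is judged:
By the outcome, as a careful person would: the job done as asked, in the order asked, and still so for the second after the job is handed in, with the robot touching nothing.
It also fails if it takes over 115 s, if anything falls off the work surface, if the arm or the gripper's body presses on something with over 40 N, if the wrist force passes 120 N, or if a joint passes its speed limit or range.

### The arm

A 6-joint arm with a two-finger parallel gripper is mounted at the origin on the work surface. World frame = base frame: x ahead of the robot, y to its left, z up, the work surface at z = 0. Lengths are in m, angles in degrees, forces in N, time in s.
With the tool pointing down it reaches from about 0.3 to 0.75 m from the base axis. Payload 8.5 kg.
Tool frame: the origin (TCP) lies at the very end of the fingers, on their centre line; the grasp point (between the pads) lies 19 mm behind it; z points along the fingers, y is the line along which they close (so a half turn about z gives the same grasp; the last joint's range is limited). The gripper opens to 85 mm and grips with 20 to 120 N. Pads are 22 mm wide; open, the fingers measure 114 mm over their backs; the gripper's body (76 mm by 85 mm) begins 54 mm behind the grasp point. The pads swing forward as they close: fully open they stand 13 mm farther back than shut.
Start: joints at [61.633, 21.807, 74.336, -0, 83.858, -12.336], TCP at [0.152, 0.529, 0.231] pointing down, gripper open.
Joint ranges: [-178.18, 178.18], [-50.72, 133.34], [12.68, 142.11], [-81.47, 261.47], [9.98, 163.14], [-165.26, 165.26]. Speed limits (degrees/s): [136.94, 136.94, 180, 180, 180, 180].

### API

Orientations are given as a 3x3 rotation matrix whose columns are the frame's x, y, z axes.
In Python, from rig import observe, cams, ticket gives the robot as it stands.
- The arm moves only by the tool move_arm, never from a script. Its arguments are lists of equal length, an entry for each row: "jaw": the finger opening in cm, from 0 to 8.54; "dp": the shift along the tool's x, y, z in cm, a list of three; "turn": the turn, a rotation vector about the tool's x, y, z in rad, a list of three. In form: {"jaw": [jaw, ...], "dp": [[tx, ty, tz], ...], "turn": [[wx, wy, wz], ...]}. A call has 1 to 12 rows; each row shifts and turns the commanded pose from where the row before left it, along the tool's axes as they then stand; what a row does not reach is not made up. A row lasts 1/12 s, in which the tool goes at most 41.7 mm and 7.16 degrees, less where a joint would pass 70% of its speed; a pose out of reach is approached as far as the arm can. A call is refused whole if a number of a shift passes 4.17 or a number of a turn 0.125, either way. A call with a gripper value outside its range is refused whole. The fingers move at their own pace and stop on an object; "force" is the grip in N (left out, the last holds). Time passes only in rows, so rows that do not move let the fingers close. It gives the time, the measured TCP pose, the force, the opening and the grip force at its end, in the units of the state.
- observe(): the state, without advancing time (a new reading comes with each control period).
- cams.get_image(name): name is "scene" or "top" or "wrist"; returns (picture, depth): 400x640x3 uint8, red, green, blue; 400x640 float32, m along the optical axis (not along the pixel's ray), 0 where there is no reading.
- cams.calibration(name): a dict with "vertical_fov" (degrees; the focal length in pixels is half the picture's height over the tangent of half this angle, whatever the lens; pixels are square), "cx", "cy" (the principal point, pixels), "view" (4x4, takes a point from world to camera coordinates); the wrist camera has in their place "tool_from_camera" (4x4, takes a point from camera to tool coordinates, whose origin is the TCP and whose axes are the flange's). Camera axes: x right, y up, looking along -z (the intrinsics and any distortion apply to the point x, -y, -z); pixel columns grow to the right and rows downward; lengths in m; the calibration is good to about 2 mm. A picture is of the moment at which its call begins: read the wrist's pose just before it. calibration takes no time and is no camera call.
- ticket.close_job(): hands the job in; it is judged then, once.
Trained networks look in the newest picture that a camera, given by its name, has taken for a name from the list of things; names that differ only in an ending like _2 or _b are one class to them, and where a whole thing is asked for, a point or a joint stands for the part that bears it (a point fixed in the world has none). Each returns a list of dicts, best first, with "p" (0 to 1); they miss things now and then, are a little off and sometimes report something else, mostly with a low value. They report only what shows in the picture. A call takes as long as a camera call. They do not tell look-alikes from the thing itself.
- cams.spot_in(camera, query): "box" ([centre column, centre row, width, height] as shares, 0 to 1, of the picture: columns of its width, rows of its height, round what is visible of it).
- cams.outline_of(camera, query): "mask" (400x640 bool, what is visible of it) and "box" ([centre column, centre row, width, height] as shares, 0 to 1, of the picture: columns of its width, rows of its height, round what is visible of it).
- cams.mark_of(camera, query): "location" ([column, row] as shares, 0 to 1, of the picture: columns of its width, rows of its height: a listed point, or the origin of a listed thing).
The state is a dict: "time_s": time; "q": joint angles; "qvel": joint speeds; "joint_efforts": joint torques, N m; "position": TCP position; "tool_rot": TCP orientation; "ft_force": force on the tool from outside, world axes, zero at the start; "wrist_torque": the same for the moment, N m; "grip_width": finger opening in m; "gripper_force": force on a finger pad.
Only numpy, scipy, OpenCV 4.12 (cv2) and the standard library are available. Lean on these libraries where they do the work, as an engineer would, in place of code of your own. Each camera call takes 0.05 s, during which the arm holds its last target. There are 200 camera calls.

## Working session

There is one attempt and no reset: what is moved stays moved. The work goes in short steps, Python scripts to look and compute and a tool call to move; the robot and the scene stay as the last step left them, time stands still between calls to the robot, and variables do not carry over. Pictures are saved under pics/ and viewed, at most 14 in all, crops included, and the job is handed in when it is done.

Besides the shell and the picture viewer there is one more tool, called after "Request:" in YAML: its name, and indented under it one key for each argument. move_arm: Moves the arm, as the interface text tells. Its arguments: {"type":"object","properties":{"jaw":{"type":"array","items":{"type":"number"}},"dp":{"type":"array","items":{"type":"array","items":{"type":"number"}}},"turn":{"type":"array","items":{"type":"array","items":{"type":"number"}}},"force":{"type":"number"}},"required":["jaw","dp","turn"]}

```bash
mkdir -p pics
cat > h.py <<'E'
import numpy as np, cv2
from rig import observe, cams, ticket
def K(c): 
    f=200/np.tan(np.radians(c["vertical_fov"]/2)); return f,c["cx"],c["cy"]
def cam2world(name):
    c=cams.calibration(name)
    if "view" in c: return c,np.linalg.inv(np.array(c["view"]))
    s=observe(); T=np.eye(4); T[:3,:3]=s["tool_rot"]; T[:3,3]=s["position"]
    return c,T@np.array(c["tool_from_camera"])
def pts(name,d,c,M):
    """world point per pixel, HxWx3"""
    f,cx,cy=K(c); v,u=np.mgrid[0:400,0:640]
    k=np.array(c.get("distortion",c.get("dist",[0,0,0,0,0]))if not isinstance(c.get("distortion"),dict) else [0]*5,float)
    x=(u-cx)/f; y=(v-cy)/f
    P=np.stack([x*d,-y*d,-d,np.ones_like(d)],-1)
    W=(P@M.T)[...,:3]; W[d==0]=np.nan; return W
def shot(name):
    c,M=cam2world(name); im,d=cams.get_image(name); return im,d,c,M,pts(name,d,c,M)
def save(im,fn): cv2.imwrite("pics/"+fn,im[...,::-1])
E
python3 - <<'E'
from h import *
for n in("top","scene"):
    im,d,c,M,W=shot(n); save(im,n+"0.png"); print({k:v for k,v in c.items() if k!="view"}); print(M.round(3).tolist())
    np.savez(n+"0.npz",im=im,d=d,W=W)
    if n=="top":
      for q in["spool","motor","battery","round_tray","square_tray","long_tray","mat","mug","jar","screwdriver"]:
        for r in cams.outline_of(n,q)[:3]:
            m=r["mask"]; w=W[m]; w=w[~np.isnan(w[:,0])]
            b=r["box"]; print(q,round(r["p"],2),[round(b[0]*640),round(b[1]*400),round(b[2]*640),round(b[3]*400)],"med",np.median(w,0).round(3),"lo",np.percentile(w,2,0).round(3),"hi",np.percentile(w,98,0).round(3))
s=observe();print(s["time_s"],s["grip_width"],np.round(s["tool_rot"],3).tolist())
E
```

```text
{'vertical_fov': 55.475441121150304, 'cx': 321.87728370350817, 'cy': 212.658979416378}
[[-0.016, 0.987, -0.157, 0.374], [-1.0, -0.02, -0.023, 0.092], [-0.026, 0.157, 0.987, 1.079], [0.0, 0.0, 0.0, 1.0]]
spool 0.81 [471, 222, 30, 21] med [ 0.504 -0.293  0.051] lo [ 0.478 -0.325  0.009] hi [ 0.533 -0.27   0.055]
battery 0.97 [239, 255, 38, 36] med [0.426 0.345 0.037] lo [0.381 0.307 0.022] hi [0.473 0.385 0.042]
round_tray 0.95 [166, 249, 52, 47] med [0.451 0.561 0.006] lo [0.387 0.495 0.001] hi [0.515 0.624 0.012]
round_tray 0.77 [239, 255, 47, 51] med [0.432 0.34  0.006] lo [0.365 0.283 0.001] hi [0.496 0.415 0.013]
round_tray 0.77 [318, 282, 55, 52] med [0.353 0.128 0.006] lo [0.29  0.063 0.001] hi [0.418 0.194 0.013]
square_tray 0.93 [476, 224, 45, 42] med [ 0.498 -0.309  0.008] lo [ 0.454 -0.362  0.003] hi [ 0.56  -0.253  0.015]
long_tray 0.69 [316, 205, 24, 50] med [0.553 0.131 0.007] lo [0.5   0.097 0.002] hi [0.635 0.167 0.013]
long_tray 0.51 [240, 256, 34, 38] med [0.424 0.345 0.037] lo [0.378 0.307 0.02 ] hi [0.474 0.386 0.042]
mat 0.95 [403, 198, 48, 48] med [ 0.584 -0.119  0.005] lo [ 0.522 -0.179  0.001] hi [ 0.645 -0.058  0.009]
mug 0.57 [264, 163, 34, 38] med [0.683 0.279 0.05 ] lo [0.639 0.237 0.003] hi [0.715 0.311 0.102]
jar 0.71 [349, 147, 21, 25] med [0.723 0.042 0.069] lo [0.705 0.016 0.012] hi [0.754 0.067 0.074]
screwdriver 0.61 [429, 139, 21, 66] med [ 0.789 -0.205  0.023] lo [ 0.678 -0.229  0.   ] hi [ 0.841 -0.174  0.029]
{'vertical_fov': 42.43810983704967, 'cx': 315.46122209142453, 'cy': 201.38964486393962}
[[-0.205, -0.689, 0.695, 1.592], [0.979, -0.153, 0.137, 0.301], [0.012, 0.708, 0.706, 1.095], [0.0, 0.0, 0.0, 1.0]]
0.6 0.08551453640610711 [[-0.961, 0.276, -0.0], [0.276, 0.961, -0.0], [0.0, -0.0, -1.0]]
```

Run:
```python
from h import *
im=np.load("top0.npz")["im"]; save(cv2.resize(im[110:320,130:530],(800,420),interpolation=cv2.INTER_CUBIC),"c1.png")
```

```text
(no output)
```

View pics/c1.png

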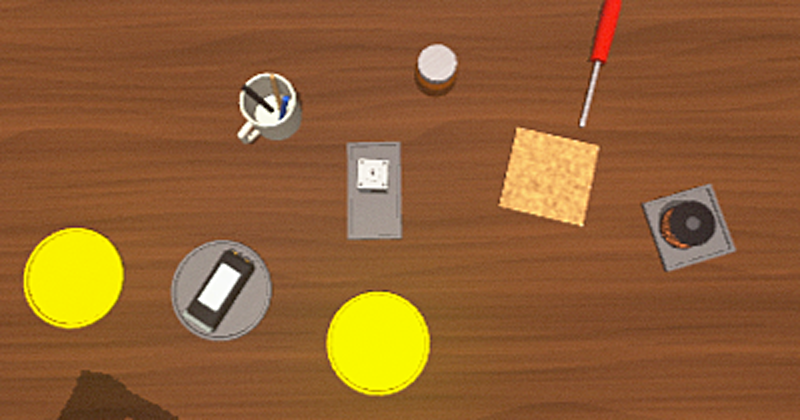

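View pics/scene0.png

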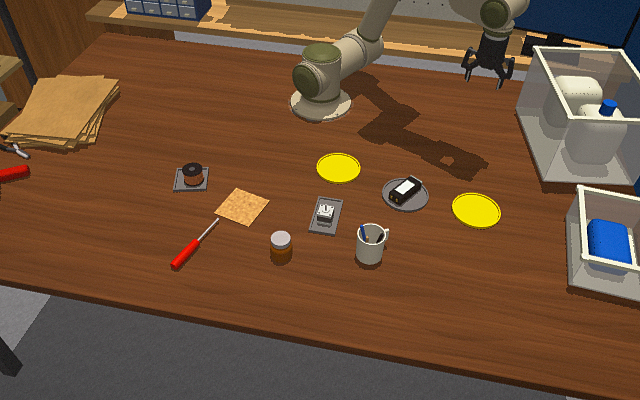

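Candidates: the round tray could be the grey one at top pixel (240,254), or one of the yellow ones at (167,249) and (319,281), which are not meant. The grey one holds the battery (240,254). The motor is in the long tray (317,205), the spool is in the square tray (473,222), and the empty mat is at (404,198).

Order: battery→mat, spool→round, motor→square, battery→long.

Request:
move_arm:
  jaw: [8.54,8.54,8.54,8.54,8.54,8.54,8.54,8.54,8.54,8.54,8.54,8.54]
  dp:
    - [-3.5,-1.12,0]
    - [-3.5,-1.12,0]
    - [-3.5,-1.12,0]
    - [-3.5,-1.12,0]
    - [-3.5,-1.12,0]
    - [-3.5,-1.12,0]
    - [-3.5,-1.12,0]
    - [-3.5,-1.12,0]
    - [-3.5,-1.12,0]
    - [0,0,0]
    - [0,0,0]
    - [0,0,0]
  turn:
    - [0,0,0]
    - [0,0,0]
    - [0,0,0]
    - [0,0,0]
    - [0,0,0]
    - [0,0,0]
    - [0,0,0]
    - [0,0,0]
    - [0,0,0]
    - [0,0,0.125]
    - [0,0,0.125]
    - [0,0,0]
  force: 40

```text
time_s: 1.6
position: [0.4273, 0.3442, 0.2312]
tool_rot: [[-0.86, 0.51, -0.0], [0.51, 0.86, -0.0], [0.0, -0.0, -1.0]]
ft_force: [0.2, -0.3, -0.1]
grip_width: 0.0851
gripper_force: 0.0
```

```bash
cat >> h.py <<'E'
def plan(x,y,z,yaw=None):
    """tool-frame shift (cm) and turn about tool z (rad) to reach x,y,z with the closing line at yaw (deg, mod 180)"""
    s=observe(); R=np.array(s["tool_rot"]); dp=R.T@(np.array([x,y,z])-s["position"])*100
    t=None
    if yaw is not None:
        e=yaw-np.degrees(np.arctan2(R[1,1],R[0,1])); e=(e+90)%180-90; t=round(float(-np.radians(e)),3)
    print("plan dp",dp.round(2).tolist(),"turn",t,"| at",np.round(s["position"],4).tolist(),"tilt",np.round(R[:,2],3).tolist(),"q6",round(float(s["q"][5]),1),"t",round(s["time_s"],2))
def rect(p):
    """minAreaRect of xy points: centre, sizes (m), angle of long side (deg)"""
    (cx,cy),(a,b),t=cv2.minAreaRect((p*1000).astype(np.float32))
    if a<b: a,b,t=b,a,t+90
    return [round(cx/1000,4),round(cy/1000,4)],[round(a),round(b)],round((t+90)%180-90,1)
def clean(p,z0,z1):
    p=p[(p[:,2]>z0)&(p[:,2]<z1)]
    H=cv2.convexHull; 
    from scipy.spatial import cKDTree
    n=[len(i) for i in cKDTree(p[:,:2]).query_ball_point(p[:,:2],.003)]
    return p[np.array(n)>=np.median(n)*.3]
def find(name,q,z0,z1,W,im=None):
    out=[]
    for r in cams.outline_of(name,q)[:3]:
        m=cv2.dilate(r["mask"].astype(np.uint8),np.ones((3,3)))>0
        w=W[m]; w=w[~np.isnan(w[:,0])]; c=clean(w,z0,z1) if len(w)>20 else w
        if len(c)<20: print(q,round(r["p"],2),"few");continue
        (x,y),rr=cv2.minEnclosingCircle((c[:,:2]*1000).astype(np.float32))
        print(q,round(r["p"],2),[round(r["box"][0]*640),round(r["box"][1]*400)],"rect",rect(c[:,:2]),"circ",round(x/1000,4),round(y/1000,4),round(rr*2),"z",np.median(c[:,2]).round(4),len(c))
E
python3 - <<'E'
from h import *
im,d,c,M,W=shot("wrist"); save(im,"w1.png"); print(M.round(3).tolist())
find("wrist","battery",.03,.05,W)
find("wrist","round_tray",.007,.014,W)
plan(.427,.345,.10,60)
E
```

```text
[[0.511, -0.828, -0.231, 0.369], [0.86, 0.492, 0.138, 0.379], [-0.0, -0.269, 0.963, 0.375], [0.0, 0.0, 0.0, 1.0]]
battery 0.71 [325, 175] rect ([0.4279, 0.3485], [108, 46], -32.8) circ 0.4275 0.3487 114 z 0.0378 3340
round_tray 0.92 [484, 101] rect ([0.4514, 0.5606], [141, 141], -20.1) circ 0.4515 0.5609 143 z 0.0101 1823
round_tray 0.83 [326, 171] rect ([0.4303, 0.3504], [140, 140], -77.7) circ 0.4301 0.35 141 z 0.0104 1407
round_tray 0.62 [156, 205] rect ([0.3535, 0.1304], [141, 140], 46.0) circ 0.3545 0.1298 143 z 0.0104 1488
plan dp [-0.03, 0.03, 13.14] turn -0.002 | at [0.4265, 0.3449, 0.2314] tilt [0.0, 0.0, -1.0] q6 -33.3 t 1.75
```

View pics/w1.png

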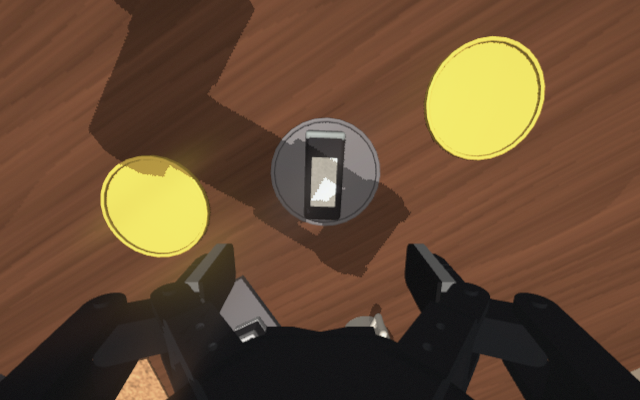

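The grey round tray at wrist pixel (326,171) holds the battery at (325,175). The measured sizes match the description. Descending to grasp.

Request:
move_arm:
  jaw: [8.54,8.54,8.54,8.54,8.54,8.54,8.54,8.54,8.54,8.54]
  dp:
    - [0.06,0.39,3]
    - [0,0,3]
    - [0,0,3]
    - [0,0,3]
    - [0,0,3]
    - [0,0,3]
    - [0,0,2]
    - [0,0,1.5]
    - [0,0,0.5]
    - [0,0,0]
  turn:
    - [0,0,0.045]
    - [0,0,0]
    - [0,0,0]
    - [0,0,0]
    - [0,0,0]
    - [0,0,0]
    - [0,0,0]
    - [0,0,0]
    - [0,0,0]
    - [0,0,0]
  force: 50

```text
time_s: 2.58
position: [0.4276, 0.3485, 0.0105]
tool_rot: [[-0.841, 0.542, -0.002], [0.542, 0.841, -0.001], [0.001, -0.002, -1.0]]
ft_force: [-0.1, -0.2, 0.1]
grip_width: 0.0855
gripper_force: 0.0
```

Request:
move_arm:
  jaw: [3.5,3.5,3.5,3.5,3.5,3.5,3.5,3.5,3.5,3.5]
  dp:
    - [0,0,0]
    - [0,0,0]
    - [0,0,0]
    - [0,0,0]
    - [0,0,0]
    - [0,0,0]
    - [0,0,0]
    - [0,0,0]
    - [0,0,0]
    - [0,0,0]
  turn:
    - [0,0,0]
    - [0,0,0]
    - [0,0,0]
    - [0,0,0]
    - [0,0,0]
    - [0,0,0]
    - [0,0,0]
    - [0,0,0]
    - [0,0,0]
    - [0,0,0]
  force: 50

```text
time_s: 3.42
position: [0.4287, 0.3487, 0.0125]
tool_rot: [[-0.84, 0.543, 0.002], [0.543, 0.84, 0.001], [-0.001, 0.002, -1.0]]
ft_force: [-0.5, -0.9, 6.2]
grip_width: 0.0449
gripper_force: 52.4
```

Request:
move_arm:
  jaw: [3.5,3.5,3.5,3.5,3.5,3.5,3.5,3.5,3.5,3.5,3.5,3.5]
  dp:
    - [0,0,-1]
    - [0,0,-3]
    - [0,0,-3]
    - [0,0,-3]
    - [0,0,-3]
    - [-1.5,-1.2,0]
    - [-2.9,-2.3,0]
    - [-2.9,-2.3,0]
    - [-2.9,-2.3,0]
    - [-2.9,-2.3,0]
    - [-2.9,-2.3,0]
    - [-2.9,-2.3,0]
  turn:
    - [0,0,0]
    - [0,0,0]
    - [0,0,0]
    - [0,0,0]
    - [0,0,0]
    - [0,0,0]
    - [0,0,0]
    - [0,0,0]
    - [0,0,0]
    - [0,0,0]
    - [0,0,0]
    - [0,0,0]

```text
time_s: 4.42
position: [0.5053, 0.118, 0.142]
tool_rot: [[-0.839, 0.543, 0.0], [0.543, 0.839, 0.0], [-0.0, 0.0, -1.0]]
ft_force: [1.3, 0.8, -2.1]
grip_width: 0.0453
gripper_force: 52.3
```

Request:
move_arm:
  jaw: [3.5,3.5,3.5,3.5,3.5,3.5,3.5,3.5,3.5,3.5,3.5,3.5]
  dp:
    - [-2.9,-2.3,0]
    - [-2.9,-2.3,0]
    - [-2.9,-2.3,0]
    - [-2.9,-2.3,0]
    - [-2.9,-2.3,0]
    - [-2.9,-2.3,0]
    - [-2.2,-2.0,0]
    - [0,0,0]
    - [0,0,0]
    - [0,0,0]
    - [0,0,0]
    - [0,0,0]
  turn:
    - [0,0,0]
    - [0,0,0]
    - [0,0,0]
    - [0,0,0]
    - [0,0,0]
    - [0,0,0]
    - [0,0,0]
    - [0,0,-0.1]
    - [0,0,-0.1]
    - [0,0,-0.1]
    - [0,0,-0.08]
    - [0,0,0]

```text
time_s: 5.42
position: [0.5836, -0.1194, 0.1418]
tool_rot: [[-0.982, 0.191, -0.0], [0.191, 0.982, 0.0], [0.0, 0.0, -1.0]]
ft_force: [0.1, 0.5, -1.8]
grip_width: 0.0454
gripper_force: 52.3
```

Run:
```python
from h import *
im,d,c,M,W=shot("wrist"); save(im,"w2.png")
find("wrist","mat",.001,.008,W)
find("wrist","battery",.02,.3,W)
find("wrist","spool",.045,.06,W)
find("wrist","square_tray",.007,.014,W)
find("wrist","long_tray",.007,.014,W)
find("wrist","motor",.035,.05,W)
plan(.584,-.119,.011,79)
T=np.load("top0.npz")["W"]
im,d,c,M,W=shot("top"); find("top","mat",.001,.008,W); find("top","long_tray",.006,.016,W);find("top","square_tray",.006,.016,W)
```

```text
mat 0.91 [325, 181] rect ([0.5802, -0.1176], [124, 112], 75.6) circ 0.5805 -0.1181 161 z 0.0047 3591
mat 0.44 [597, 145] rect ([0.5932, 0.1532], [86, 56], 85.9) circ 0.5944 0.1533 101 z 0.0057 218
battery 0.94 [321, 237] rect ([0.5723, -0.1173], [86, 48], -11.0) circ 0.5713 -0.1172 94 z 0.1672 17907
spool 0.7 [101, 154] rect ([0.5071, -0.2983], [61, 61], -84.1) circ 0.5072 -0.2985 63 z 0.0509 4619
spool 0.44 [598, 144] rect ([0.5851, 0.1302], [42, 41], -0.6) circ 0.5854 0.1307 55 z 0.0461 1840
spool 0.26 [110, 145] rect ([0.5086, -0.305], [62, 30], 12.5) circ 0.5072 -0.2991 62 z 0.0507 70
square_tray 0.68 [110, 146] rect ([0.5065, -0.3086], [102, 100], -74.3) circ 0.5067 -0.308 141 z 0.0106 2455
long_tray 0.95 [582, 122] rect ([0.5691, 0.1315], [140, 80], -0.4) circ 0.5689 0.1316 159 z 0.0102 3097
motor 0.97 [597, 146] rect ([0.5853, 0.1303], [42, 42], -3.2) circ 0.5851 0.1306 56 z 0.0455 2742
plan dp [-0.0, 0.04, 13.04] turn -0.004 | at [0.5839, -0.1193, 0.1414] tilt [-0.0, 0.0, -1.0] q6 -101.7 t 5.77
mat 0.58 [389, 196] rect ([0.5924, -0.0822], [124, 49], -13.2) circ 0.5913 -0.0855 126 z 0.005 418
long_tray 0.7 [316, 206] rect ([0.5677, 0.133], [140, 75], -1.1) circ 0.5684 0.1336 156 z 0.0083 641
square_tray 0.82 [479, 226] rect ([0.5058, -0.3086], [103, 100], -74.3) circ 0.5043 -0.3084 137 z 0.0086 430
```

View pics/w2.png

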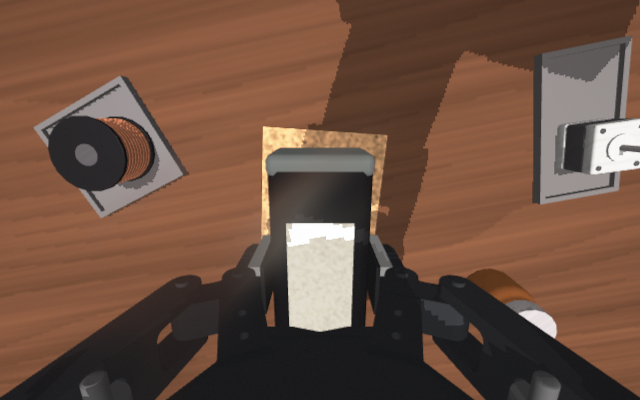

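The battery (321,237) is held level over the mat. Lowering it.

Request:
move_arm:
  jaw: [3.5,3.5,3.5,3.5,3.5,3.5,3.5,3.5,3.5]
  dp:
    - [0,0,3]
    - [0,0,3]
    - [0,0,3]
    - [0,0,2]
    - [0,0,1]
    - [0,0,0.5]
    - [0,0,0.4]
    - [0,0,0.1]
    - [0,0,0]
  turn:
    - [0,0,0]
    - [0,0,0]
    - [0,0,0]
    - [0,0,0]
    - [0,0,0]
    - [0,0,0]
    - [0,0,0]
    - [0,0,0]
    - [0,0,0]

```text
time_s: 6.72
position: [0.5845, -0.1196, 0.0122]
tool_rot: [[-0.981, 0.194, 0.002], [0.194, 0.981, -0.001], [-0.002, -0.0, -1.0]]
ft_force: [0.1, 0.3, -2.5]
grip_width: 0.0451
gripper_force: 52.2
```

Run:
```python
from h import *
s=observe();print(s["position"],s["ft_force"],s["time_s"])
```

```text
[ 0.58445597 -0.11961763  0.01222726] [ 0.10842943  0.30580461 -2.46176408] 6.7167
```

Request:
move_arm:
  jaw: [3.5,3.5,3.5,3.5,3.5]
  dp:
    - [0,0,0.05]
    - [0,0,0.05]
    - [0,0,0.05]
    - [0,0,0]
    - [0,0,0]
  turn:
    - [0,0,0]
    - [0,0,0]
    - [0,0,0]
    - [0,0,0]
    - [0,0,0]

```text
time_s: 7.13
position: [0.5845, -0.1196, 0.0115]
tool_rot: [[-0.981, 0.194, 0.002], [0.194, 0.981, -0.001], [-0.002, -0.0, -1.0]]
ft_force: [-2.9, 0.0, 6.8]
grip_width: 0.0452
gripper_force: 53.5
```

Request:
move_arm:
  jaw: [5,5.5,6.5,8.54,8.54,8.54,8.54,8.54,8.54,8.54,8.54,8.54]
  dp:
    - [0,0,0]
    - [0,0,0]
    - [0,0,0]
    - [0,0,0]
    - [0,0,0]
    - [0,0,0]
    - [0,0,-1]
    - [0,0,-3]
    - [0,0,-3]
    - [0,0,-3]
    - [0,0,-3]
    - [0,0,0]
  turn:
    - [0,0,0]
    - [0,0,0]
    - [0,0,0]
    - [0,0,0]
    - [0,0,0]
    - [0,0,0]
    - [0,0,0]
    - [0,0,0]
    - [0,0,0]
    - [0,0,0]
    - [0,0,0]
    - [0,0,0]

```text
time_s: 8.13
position: [0.5861, -0.1202, 0.1467]
tool_rot: [[-0.981, 0.193, 0.01], [0.193, 0.981, -0.004], [-0.011, -0.002, -1.0]]
ft_force: [0.8, 1.3, 0.9]
grip_width: 0.0855
gripper_force: 0.0
```

Request:
move_arm:
  jaw: [8.54,8.54,8.54,8.54,8.54,8.54,8.54,8.54]
  dp:
    - [0.69,-3.18,-3]
    - [0.69,-3.18,0]
    - [0.69,-3.18,0]
    - [0.69,-3.18,0]
    - [0.69,-3.18,0]
    - [0.69,-3.18,0]
    - [0,0,0]
    - [0,0,0]
  turn:
    - [0,0,0]
    - [0,0,0]
    - [0,0,0]
    - [0,0,0]
    - [0,0,0]
    - [0,0,0]
    - [0,0,0]
    - [0,0,0]

```text
time_s: 8.8
position: [0.5065, -0.298, 0.1682]
tool_rot: [[-0.981, 0.196, 0.0], [0.196, 0.981, 0.0], [-0.0, 0.0, -1.0]]
ft_force: [-0.2, 1.0, -0.5]
grip_width: 0.0854
gripper_force: 0.0
```

Run:
```python
from h import *
im,d,c,M,W=shot("wrist"); save(im,"w3.png")
find("wrist","spool",.045,.06,W)
find("wrist","square_tray",.007,.014,W)
find("wrist","battery",.03,.045,W)
plan(.5072,-.2985,.013,79)
```

```text
spool 0.56 [319, 193] rect ([0.5071, -0.2988], [61, 61], -12.4) circ 0.5071 -0.299 62 z 0.0508 3216
spool 0.4 few
square_tray 0.9 [309, 183] rect ([0.5071, -0.3089], [101, 100], -74.4) circ 0.5069 -0.3084 141 z 0.0106 1776
battery 0.75 [500, 223] rect ([0.583, -0.1206], [107, 46], -11.2) circ 0.5833 -0.1202 115 z 0.0367 4484
plan dp [-0.02, -0.28, 15.52] turn -0.001 | at [0.5076, -0.2958, 0.1682] tilt [0.0, 0.0, -1.0] q6 -120.7 t 9.0
  return _methods._mean(a, axis=axis, dtype=dtype,
  ret = ret.dtype.type(ret / rcount)
```

View pics/w3.png

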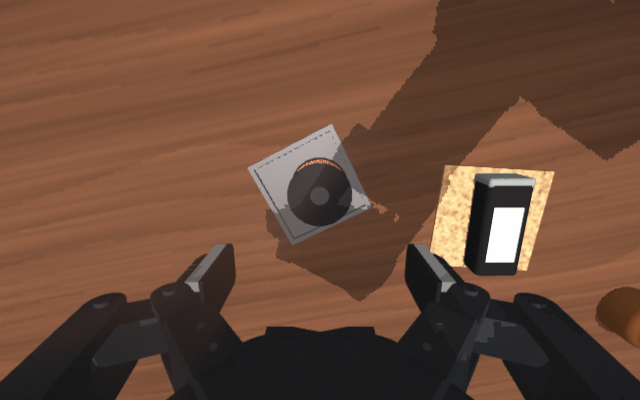

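Spool at (319,193), centred between the fingers. The battery rests on the mat at (500,223). Grasping the spool.

Request:
move_arm:
  jaw: [8.54,8.54,8.54,8.54,8.54,8.54,8.54,8.54,8.54]
  dp:
    - [0,-0.17,3]
    - [0,0,3]
    - [0,0,3]
    - [0,0,3]
    - [0,0,2]
    - [0,0,1]
    - [0,0,0.4]
    - [0,0,0]
    - [0,0,0]
  turn:
    - [0,0,0]
    - [0,0,0]
    - [0,0,0]
    - [0,0,0]
    - [0,0,0]
    - [0,0,0]
    - [0,0,0]
    - [0,0,0]
    - [0,0,0]

```text
time_s: 9.75
position: [0.5075, -0.2987, 0.0153]
tool_rot: [[-0.981, 0.193, 0.002], [0.193, 0.981, -0.001], [-0.002, -0.001, -1.0]]
ft_force: [0.3, -0.9, -0.3]
grip_width: 0.0852
gripper_force: 0.0
```

Request:
move_arm:
  jaw: [5,5,5,5,5,5,5,5]
  dp:
    - [0,0,0]
    - [0,0,0]
    - [0,0,0]
    - [0,0,0]
    - [0,0,0]
    - [0,0,0]
    - [0,0,0]
    - [0,0,0]
  turn:
    - [0,0,0]
    - [0,0,0]
    - [0,0,0]
    - [0,0,0]
    - [0,0,0]
    - [0,0,0]
    - [0,0,0]
    - [0,0,0]

```text
time_s: 10.42
position: [0.5073, -0.2988, 0.0155]
tool_rot: [[-0.981, 0.194, 0.002], [0.194, 0.981, -0.001], [-0.002, -0.001, -1.0]]
ft_force: [-0.8, 1.2, 6.2]
grip_width: 0.0607
gripper_force: 53.7
```

Run:
```python
from h import *
plan(.430,.350,.15)
```

```text
plan dp [20.12, 62.15, -13.56] turn None | at [0.5073, -0.2988, 0.0155] tilt [0.002, -0.001, -1.0] q6 -120.9 t 10.42
```

Request:
move_arm:
  jaw: [5,5,5,5,5,5,5,5,5,5,5,5]
  dp:
    - [0,0,-1]
    - [0,0,-3]
    - [0,0,-3]
    - [0,0,-3]
    - [0.58,1.8,-1]
    - [1.18,3.66,0]
    - [1.18,3.66,0]
    - [1.18,3.66,0]
    - [1.18,3.66,0]
    - [1.18,3.66,0]
    - [1.18,3.66,0]
    - [1.18,3.66,0]
  turn:
    - [0,0,0]
    - [0,0,0]
    - [0,0,0]
    - [0,0,0]
    - [0,0,0]
    - [0,0,0]
    - [0,0,0]
    - [0,0,0]
    - [0,0,0]
    - [0,0,0]
    - [0,0,0]
    - [0,0,0]

```text
time_s: 11.42
position: [0.4724, -0.0107, 0.1248]
tool_rot: [[-0.981, 0.194, 0.0], [0.194, 0.981, -0.0], [-0.001, -0.0, -1.0]]
ft_force: [0.7, 0.3, -2.8]
grip_width: 0.0607
gripper_force: 55.7
```

Request:
move_arm:
  jaw: [5,5,5,5,5,5,5,5,5,5,5]
  dp:
    - [1.18,3.66,0]
    - [1.18,3.66,0]
    - [1.18,3.66,0]
    - [1.18,3.66,0]
    - [1.18,3.66,0]
    - [1.18,3.66,0]
    - [1.18,3.66,0]
    - [1.18,3.66,0]
    - [1.18,3.66,0]
    - [0.58,1.8,0]
    - [0,0,0]
  turn:
    - [0,0,0]
    - [0,0,0]
    - [0,0,0]
    - [0,0,0]
    - [0,0,0]
    - [0,0,0]
    - [0,0,0]
    - [0,0,0]
    - [0,0,0]
    - [0,0,0]
    - [0,0,0]

```text
time_s: 12.33
position: [0.4294, 0.3535, 0.1245]
tool_rot: [[-0.982, 0.19, 0.0], [0.19, 0.982, 0.001], [-0.0, 0.001, -1.0]]
ft_force: [-0.7, -0.2, -2.4]
grip_width: 0.0608
gripper_force: 55.6
```

```bash
python3 - <<'E' 2>/dev/null
from h import *
im,d,c,M,W=shot("wrist"); save(im,"w4.png")
find("wrist","round_tray",.007,.014,W)
find("wrist","spool",.1,.2,W)
plan(.430,.350,.016)
E
```

```text
round_tray 0.96 [544, 173] rect ([0.4514, 0.5606], [141, 141], -61.3) circ 0.4508 0.561 143 z 0.0101 3211
round_tray 0.81 [74, 155] rect ([0.3576, 0.1373], [141, 126], -27.7) circ 0.3541 0.1304 143 z 0.0104 2676
round_tray 0.59 [315, 178] rect ([0.4161, 0.3524], [141, 111], 80.5) circ 0.4302 0.3501 142 z 0.0104 1964
spool 0.69 [317, 263] rect ([0.4257, 0.3542], [61, 55], 78.7) circ 0.4281 0.3538 63 z 0.1597 15751
plan dp [0.04, 0.03, 10.83] turn None | at [0.4303, 0.3497, 0.1243] tilt [-0.0, -0.0, -1.0] q6 -52.0 t 12.48
```

View pics/w4.png

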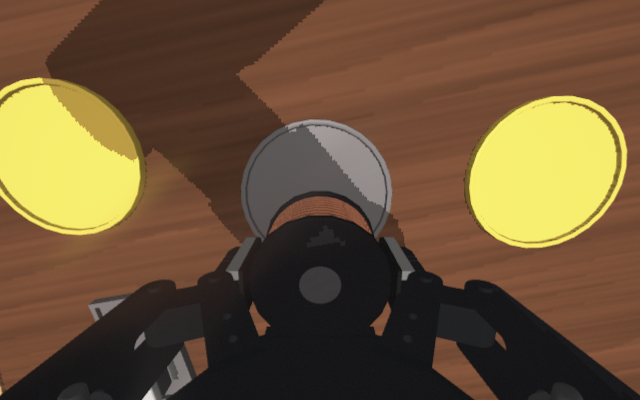

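The spool (317,263) is held over the grey round tray (315,178). Lowering it.

Request:
move_arm:
  jaw: [5,5,5,5,5,5,5,5,5]
  dp:
    - [0,0,3]
    - [0,0,3]
    - [0,0,2.5]
    - [0,0,1.3]
    - [0,0,0.6]
    - [0,0,0.3]
    - [0,0,0.1]
    - [0,0,0]
    - [0,0,0]
  turn:
    - [0,0,0]
    - [0,0,0]
    - [0,0,0]
    - [0,0,0]
    - [0,0,0]
    - [0,0,0]
    - [0,0,0]
    - [0,0,0]
    - [0,0,0]

```text
time_s: 13.23
position: [0.431, 0.3502, 0.0171]
tool_rot: [[-0.981, 0.194, 0.002], [0.194, 0.981, 0.001], [-0.001, 0.001, -1.0]]
ft_force: [-0.1, 0.4, -2.0]
grip_width: 0.0607
gripper_force: 55.8
```

Request:
move_arm:
  jaw: [5,5,5,5]
  dp:
    - [0,0,0.05]
    - [0,0,0.03]
    - [0,0,0]
    - [0,0,0]
  turn:
    - [0,0,0]
    - [0,0,0]
    - [0,0,0]
    - [0,0,0]

```text
time_s: 13.57
position: [0.4306, 0.3502, 0.0156]
tool_rot: [[-0.981, 0.193, 0.0], [0.193, 0.981, 0.0], [-0.0, 0.0, -1.0]]
ft_force: [-0.7, 0.7, -0.3]
grip_width: 0.0605
gripper_force: 55.7
```

Request:
move_arm:
  jaw: [5,6.5,7.2,8,8.54,8.54,8.54,8.54,8.54,8.54,8.54,8.54]
  dp:
    - [0,0,0.03]
    - [0,0,0]
    - [0,0,0]
    - [0,0,0]
    - [0,0,0]
    - [0,0,0]
    - [0,0,-1]
    - [0,0,-3]
    - [0,0,-3]
    - [0,0,-3]
    - [0,0,-3]
    - [0,0,-3]
  turn:
    - [0,0,0]
    - [0,0,0]
    - [0,0,0]
    - [0,0,0]
    - [0,0,0]
    - [0,0,0]
    - [0,0,0]
    - [0,0,0]
    - [0,0,0]
    - [0,0,0]
    - [0,0,0]
    - [0,0,0]

```text
time_s: 14.57
position: [0.4302, 0.35, 0.1774]
tool_rot: [[-0.981, 0.194, 0.001], [0.194, 0.981, 0.0], [-0.001, 0.0, -1.0]]
ft_force: [0.7, 0.1, 0.9]
grip_width: 0.0855
gripper_force: 0.0
```

Request:
move_arm:
  jaw: [8.54,8.54,8.54,8.54,8.54,8.54,8.54,8.54,8.54,8.54,8.54,8.54]
  dp:
    - [-1.2,-1.16,0]
    - [-2.43,-2.32,0]
    - [-2.43,-2.32,0]
    - [-2.43,-2.32,0]
    - [-2.43,-2.32,0]
    - [-2.43,-2.32,0]
    - [-2.43,-2.32,0]
    - [-2.43,-2.32,0]
    - [-1.2,-1.16,0]
    - [0,0,0]
    - [0,0,0]
    - [0,0,0]
  turn:
    - [0,0,0]
    - [0,0,0]
    - [0,0,0]
    - [0,0,0]
    - [0,0,0]
    - [0,0,0]
    - [0,0,0]
    - [0,0,0]
    - [0,0,0]
    - [0,0,-0.085]
    - [0,0,-0.085]
    - [0,0,0]

```text
time_s: 15.57
position: [0.5848, 0.1305, 0.1754]
tool_rot: [[-1.0, 0.022, -0.0], [0.022, 1.0, 0.0], [0.0, 0.0, -1.0]]
ft_force: [0.6, -0.4, 0.6]
grip_width: 0.0855
gripper_force: 0.0
```

```bash
python3 - <<'E' 2>/dev/null
from h import *
im,d,c,M,W=shot("wrist"); save(im,"w5.png")
find("wrist","round_tray",.007,.014,W)
find("wrist","spool",.047,.057,W)
find("wrist","long_tray",.007,.014,W)
find("wrist","motor",.04,.05,W)
plan(.5853,.1305,.014,89)
E
```

```text
round_tray 0.77 [316, 12] rect ([0.4169, 0.1284], [88, 17], 89.0) circ 0.4092 0.1285 88 z 0.0103 621
round_tray 0.72 [544, 49] rect ([0.4586, 0.3479], [142, 85], 85.9) circ 0.4316 0.3497 143 z 0.0099 1636
spool 0.57 [565, 30] rect ([0.4445, 0.3496], [63, 35], 88.2) circ 0.4316 0.3499 63 z 0.0504 2883
long_tray 0.58 [321, 165] rect ([0.5691, 0.1321], [140, 76], -0.1) circ 0.5685 0.1315 157 z 0.0107 1935
motor 0.71 [322, 189] rect ([0.5852, 0.1328], [43, 41], -2.2) circ 0.5846 0.1326 56 z 0.046 1717
plan dp [-0.05, -0.04, 16.12] turn -0.008 | at [0.5848, 0.1309, 0.1752] tilt [0.0, 0.0, -1.0] q6 -87.2 t 15.82
```

View pics/w5.png

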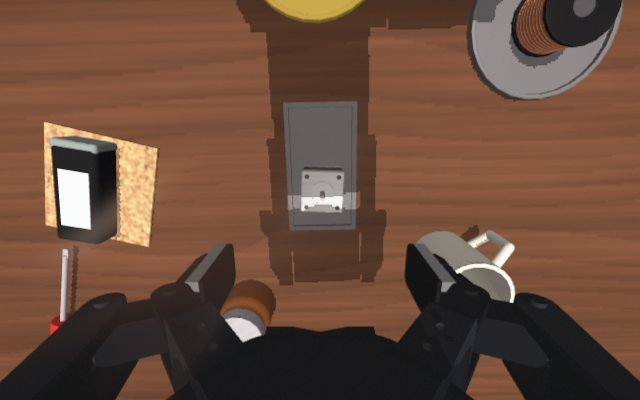

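The spool sits centred in the grey round tray (565,30). The motor (322,189) is between the fingers. Grasping it.

Request:
move_arm:
  jaw: [8.54,8.54,8.54,8.54,8.54,8.54,8.54,8.54,8.54]
  dp:
    - [0,0.1,3]
    - [0,0,3]
    - [0,0,3]
    - [0,0,3]
    - [0,0,2.5]
    - [0,0,1.2]
    - [0,0,0.4]
    - [0,0,0]
    - [0,0,0]
  turn:
    - [0,0,0]
    - [0,0,0]
    - [0,0,0]
    - [0,0,0]
    - [0,0,0]
    - [0,0,0]
    - [0,0,0]
    - [0,0,0]
    - [0,0,0]

```text
time_s: 16.57
position: [0.5856, 0.1316, 0.0149]
tool_rot: [[-1.0, 0.025, 0.001], [0.025, 1.0, 0.0], [-0.001, 0.0, -1.0]]
ft_force: [0.4, 0.4, 0.4]
grip_width: 0.0851
gripper_force: 0.0
```

Request:
move_arm:
  jaw: [3.2,3.2,3.2,3.2,3.2,3.2,3.2,3.2,3.2,3.2]
  dp:
    - [0,0,0]
    - [0,0,0]
    - [0,0,0]
    - [0,0,0]
    - [0,0,0]
    - [0,0,0]
    - [0,0,0]
    - [0,0,0]
    - [0,0,0]
    - [0,0,0]
  turn:
    - [0,0,0]
    - [0,0,0]
    - [0,0,0]
    - [0,0,0]
    - [0,0,0]
    - [0,0,0]
    - [0,0,0]
    - [0,0,0]
    - [0,0,0]
    - [0,0,0]

```text
time_s: 17.4
position: [0.5855, 0.1315, 0.0148]
tool_rot: [[-1.0, 0.025, 0.001], [0.025, 1.0, 0.0], [-0.001, 0.0, -1.0]]
ft_force: [-1.4, -0.4, 6.4]
grip_width: 0.0411
gripper_force: 52.2
```

Run:
```python
from h import *
plan(.507,-.3088,.15)
```

```text
plan dp [6.73, -44.21, -13.53] turn None | at [0.5855, 0.1315, 0.0148] tilt [0.001, 0.0, -1.0] q6 -87.2 t 17.4
```

Request:
move_arm:
  jaw: [3.2,3.2,3.2,3.2,3.2,3.2,3.2,3.2,3.2,3.2,3.2,3.2]
  dp:
    - [0,0,-1]
    - [0,0,-3]
    - [0,0,-3]
    - [0,0,-3]
    - [0.28,-1.84,-1]
    - [0.56,-3.69,0]
    - [0.56,-3.69,0]
    - [0.56,-3.69,0]
    - [0.56,-3.69,0]
    - [0.56,-3.69,0]
    - [0.56,-3.69,0]
    - [0.56,-3.69,0]
  turn:
    - [0,0,0]
    - [0,0,0]
    - [0,0,0]
    - [0,0,0]
    - [0,0,0]
    - [0,0,0]
    - [0,0,0]
    - [0,0,0]
    - [0,0,0]
    - [0,0,0]
    - [0,0,0]
    - [0,0,0]

```text
time_s: 18.4
position: [0.5352, -0.1456, 0.1242]
tool_rot: [[-1.0, 0.025, -0.001], [0.025, 1.0, 0.0], [0.001, 0.0, -1.0]]
ft_force: [1.0, 0.1, -3.5]
grip_width: 0.041
gripper_force: 51.8
```

Request:
move_arm:
  jaw: [3.2,3.2,3.2,3.2,3.2,3.2,3.2,3.2]
  dp:
    - [0.56,-3.69,0]
    - [0.56,-3.69,0]
    - [0.56,-3.69,0]
    - [0.56,-3.69,0]
    - [0.28,-1.84,0]
    - [0,0,0]
    - [0,0,0]
    - [0,0,0]
  turn:
    - [0,0,0]
    - [0,0,0]
    - [0,0,0]
    - [0,0,0]
    - [0,0,0]
    - [0,0,0]
    - [0,0,0]
    - [0,0,0]

```text
time_s: 19.07
position: [0.5067, -0.3085, 0.1239]
tool_rot: [[-1.0, 0.025, -0.001], [0.025, 1.0, 0.001], [0.001, 0.001, -1.0]]
ft_force: [0.1, -1.1, -2.7]
grip_width: 0.0414
gripper_force: 51.9
```

```bash
python3 - <<'E' 2>/dev/null
from h import *
im,d,c,M,W=shot("wrist"); save(im,"w6.png")
find("wrist","square_tray",.007,.014,W)
find("wrist","motor",.145,.165,W)
plan(.507,-.3088,.0148)
print(observe()["ft_force"])
E
```

```text
square_tray 0.86 [316, 181] rect ([0.5069, -0.3087], [100, 100], -74.4) circ 0.5065 -0.3083 140 z 0.0107 1765
motor 0.96 [321, 263] rect ([0.5065, -0.3081], [43, 42], 87.5) circ 0.5061 -0.3083 57 z 0.155 7987
plan dp [0.01, -0.06, 10.93] turn None | at [0.5072, -0.3082, 0.1241] tilt [-0.0, 0.0, -1.0] q6 -131.4 t 19.22
[-0.3544891   0.14840805 -2.44661198]
```

View pics/w6.png

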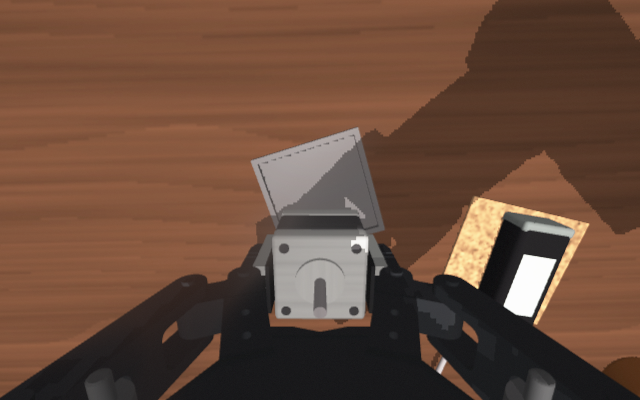

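The motor (321,263) is upright and centred over the square tray (316,181). Lowering it.

Request:
move_arm:
  jaw: [3.2,3.2,3.2,3.2,3.2,3.2,3.2,3.2,3.2]
  dp:
    - [0,0,3]
    - [0,0,3]
    - [0,0,2.5]
    - [0,0,1.3]
    - [0,0,0.6]
    - [0,0,0.3]
    - [0,0,0.12]
    - [0,0,0]
    - [0,0,0]
  turn:
    - [0,0,0]
    - [0,0,0]
    - [0,0,0]
    - [0,0,0]
    - [0,0,0]
    - [0,0,0]
    - [0,0,0]
    - [0,0,0]
    - [0,0,0]

```text
time_s: 19.97
position: [0.5074, -0.3097, 0.0168]
tool_rot: [[-1.0, 0.025, 0.001], [0.025, 1.0, -0.001], [-0.001, -0.001, -1.0]]
ft_force: [0.2, 0.0, -3.1]
grip_width: 0.0416
gripper_force: 51.7
```

Request:
move_arm:
  jaw: [3.2,3.2,3.2,3.2]
  dp:
    - [0,0,0.05]
    - [0,0,0.03]
    - [0,0,0]
    - [0,0,0]
  turn:
    - [0,0,0]
    - [0,0,0]
    - [0,0,0]
    - [0,0,0]

```text
time_s: 20.3
position: [0.5069, -0.3095, 0.0152]
tool_rot: [[-1.0, 0.025, 0.0], [0.025, 1.0, -0.0], [-0.0, -0.0, -1.0]]
ft_force: [0.6, -0.3, -2.8]
grip_width: 0.0411
gripper_force: 51.7
```

Request:
move_arm:
  jaw: [3.2,3.2,3.2,3.2]
  dp:
    - [0,0,0.04]
    - [0,0,0.03]
    - [0,0,0]
    - [0,0,0]
  turn:
    - [0,0,0]
    - [0,0,0]
    - [0,0,0]
    - [0,0,0]

```text
time_s: 20.63
position: [0.5069, -0.3095, 0.0148]
tool_rot: [[-1.0, 0.025, 0.0], [0.025, 1.0, -0.0], [-0.0, -0.0, -1.0]]
ft_force: [-2.4, 1.5, 5.2]
grip_width: 0.0413
gripper_force: 52.8
```

Request:
move_arm:
  jaw: [4.5,5.2,6.5,8.54,8.54,8.54,8.54,8.54,8.54,8.54,8.54,8.54]
  dp:
    - [0,0,0]
    - [0,0,0]
    - [0,0,0]
    - [0,0,0]
    - [0,0,0]
    - [0,0,0]
    - [0,0,-1]
    - [0,0,-3]
    - [0,0,-3]
    - [0,0,-3]
    - [0,0,-3]
    - [0,0,-2]
  turn:
    - [0,0,0]
    - [0,0,0]
    - [0,0,0]
    - [0,0,0]
    - [0,0,0]
    - [0,0,0]
    - [0,0,0]
    - [0,0,0]
    - [0,0,0]
    - [0,0,0]
    - [0,0,0]
    - [0,0,0]

```text
time_s: 21.63
position: [0.5073, -0.3097, 0.1682]
tool_rot: [[-1.0, 0.025, 0.003], [0.025, 1.0, -0.003], [-0.003, -0.003, -1.0]]
ft_force: [-0.1, -0.7, -0.3]
grip_width: 0.0854
gripper_force: 0.0
```

Request:
move_arm:
  jaw: [8.54,8.54,8.54,8.54,8.54,8.54,8.54,8.54,8.54,8.54]
  dp:
    - [-1.19,3.18,0]
    - [-1.19,3.18,0]
    - [-1.19,3.18,0]
    - [-1.19,3.18,0]
    - [-1.19,3.18,0]
    - [-1.19,3.18,0]
    - [0,0,0]
    - [0,0,0]
    - [0,0,0]
    - [0,0,0]
  turn:
    - [0,0,0]
    - [0,0,0]
    - [0,0,0]
    - [0,0,0]
    - [0,0,0]
    - [0,0,0]
    - [0,0,0.085]
    - [0,0,0.085]
    - [0,0,0]
    - [0,0,0]

```text
time_s: 22.47
position: [0.583, -0.1205, 0.1648]
tool_rot: [[-0.982, 0.191, 0.0], [0.191, 0.982, -0.0], [-0.001, -0.0, -1.0]]
ft_force: [0.2, -0.2, -0.3]
grip_width: 0.0854
gripper_force: 0.0
```

```bash
python3 - <<'E' 2>/dev/null
from h import *
im,d,c,M,W=shot("wrist"); save(im,"w7.png")
find("wrist","square_tray",.007,.014,W)
find("wrist","motor",.04,.05,W)
find("wrist","long_tray",.007,.014,W)
find("wrist","battery",.032,.043,W)
plan(.583,-.1206,.0115,78.8)
E
```

```text
square_tray 0.8 [125, 146] rect ([0.5065, -0.3084], [102, 100], -74.4) circ 0.5068 -0.3083 141 z 0.0106 2191
motor 0.73 [113, 150] rect ([0.5071, -0.3089], [43, 42], 88.4) circ 0.5074 -0.3085 57 z 0.046 2122
long_tray 0.67 few
long_tray 0.59 [564, 119] rect ([0.5691, 0.1318], [140, 79], -0.3) circ 0.5688 0.1316 159 z 0.0102 2923
long_tray 0.54 few
battery 0.63 [322, 188] rect ([0.5833, -0.1196], [107, 46], -11.3) circ 0.5833 -0.1198 114 z 0.0369 4840
plan dp [-0.01, 0.02, 15.29] turn 0.001 | at [0.5829, -0.1208, 0.1644] tilt [-0.0, -0.0, -1.0] q6 -102.0 t 22.72
```

View pics/w7.png

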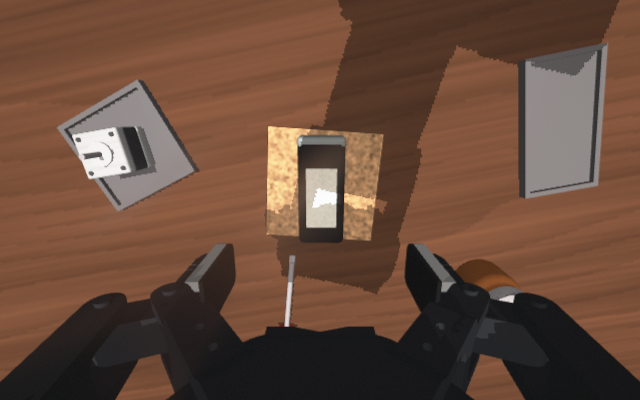

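The motor is centred in the square tray (113,150). The battery is at (322,188) and the long tray is empty (564,119). Re-grasping the battery.

Request:
move_arm:
  jaw: [8.54,8.54,8.54,8.54,8.54,8.54,8.54,8.54,8.54]
  dp:
    - [0,0.06,3]
    - [0,0,3]
    - [0,0,3]
    - [0,0,3]
    - [0,0,2]
    - [0,0,0.8]
    - [0,0,0.4]
    - [0,0,0]
    - [0,0,0]
  turn:
    - [0,0,0]
    - [0,0,0]
    - [0,0,0]
    - [0,0,0]
    - [0,0,0]
    - [0,0,0]
    - [0,0,0]
    - [0,0,0]
    - [0,0,0]

```text
time_s: 23.47
position: [0.5838, -0.1202, 0.0135]
tool_rot: [[-0.981, 0.193, 0.002], [0.193, 0.981, -0.001], [-0.002, -0.0, -1.0]]
ft_force: [1.0, 0.1, 0.6]
grip_width: 0.0855
gripper_force: 0.0
```

Request:
move_arm:
  jaw: [3.5,3.5,3.5,3.5,3.5,3.5,3.5,3.5,3.5,3.5]
  dp:
    - [0,0,0]
    - [0,0,0]
    - [0,0,0]
    - [0,0,0]
    - [0,0,0]
    - [0,0,0]
    - [0,0,0]
    - [0,0,0]
    - [0,0,0]
    - [0,0,0]
  turn:
    - [0,0,0]
    - [0,0,0]
    - [0,0,0]
    - [0,0,0]
    - [0,0,0]
    - [0,0,0]
    - [0,0,0]
    - [0,0,0]
    - [0,0,0]
    - [0,0,0]

```text
time_s: 24.3
position: [0.5835, -0.12, 0.0132]
tool_rot: [[-0.981, 0.194, 0.001], [0.194, 0.981, -0.001], [-0.001, -0.0, -1.0]]
ft_force: [-0.3, 0.4, 6.9]
grip_width: 0.0452
gripper_force: 52.8
```

Run:
```python
from h import *
plan(.569,.1318,.125,89.7)
```

```text
plan dp [6.28, 24.42, -11.2] turn -0.19 | at [0.5835, -0.12, 0.0132] tilt [0.001, -0.001, -1.0] q6 -101.8 t 24.3
```

Request:
move_arm:
  jaw: [3.5,3.5,3.5,3.5,3.5,3.5,3.5,3.5,3.5,3.5,3.5,3.5]
  dp:
    - [0,0,-1.2]
    - [0,0,-3]
    - [0,0,-3]
    - [0,0,-3]
    - [0.39,1.52,-1]
    - [0.785,3.05,0]
    - [0.785,3.05,0]
    - [0.785,3.05,0]
    - [0.785,3.05,0]
    - [0.785,3.05,0]
    - [0.785,3.05,0]
    - [0.785,3.05,0]
  turn:
    - [0,0,0]
    - [0,0,0]
    - [0,0,0]
    - [0,0,0]
    - [0,0,0]
    - [0,0,0]
    - [0,0,0]
    - [0,0,0]
    - [0,0,0]
    - [0,0,0]
    - [0,0,0]
    - [0,0,0]

```text
time_s: 25.3
position: [0.5684, 0.1181, 0.1233]
tool_rot: [[-0.981, 0.193, -0.002], [0.193, 0.981, 0.0], [0.002, -0.0, -1.0]]
ft_force: [1.4, 0.4, -2.5]
grip_width: 0.0451
gripper_force: 52.1
```

Request:
move_arm:
  jaw: [3.5,3.5,3.5,3.5,3.5,3.5]
  dp:
    - [0.39,1.52,0]
    - [0,0,0]
    - [0,0,0]
    - [0,0,0]
    - [0,0,0]
    - [0,0,0]
  turn:
    - [0,0,0]
    - [0,0,-0.095]
    - [0,0,-0.095]
    - [0,0,0]
    - [0,0,0]
    - [0,0,0]

```text
time_s: 25.8
position: [0.5684, 0.1317, 0.1238]
tool_rot: [[-1.0, 0.008, -0.001], [0.008, 1.0, 0.0], [0.001, 0.0, -1.0]]
ft_force: [0.6, 0.2, -3.2]
grip_width: 0.0451
gripper_force: 52.1
```

```bash
python3 - <<'E' 2>/dev/null
from h import *
im,d,c,M,W=shot("wrist"); save(im,"w8.png")
find("wrist","long_tray",.007,.014,W)
find("wrist","battery",.14,.16,W)
plan(.569,.1318,.0142,89.7)
E
```

```text
long_tray 0.63 [322, 133] rect ([0.5124, 0.1323], [76, 27], 89.5) circ 0.5125 0.1321 80 z 0.0107 846
battery 0.84 [322, 238] rect ([0.5581, 0.1318], [87, 47], -0.5) circ 0.5574 0.1317 94 z 0.1476 16898
plan dp [-0.04, 0.04, 10.99] turn -0.001 | at [0.5687, 0.1314, 0.1241] tilt [-0.0, -0.0, -1.0] q6 -88.2 t 25.95
```

View pics/w8.png

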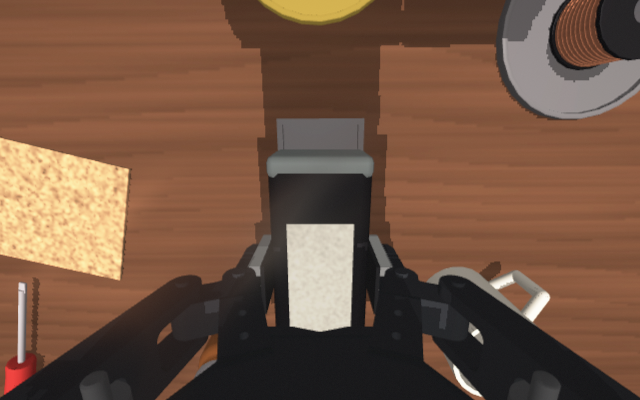

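The battery (322,238) is held level, aligned and centred over the long tray (322,133). Lowering it.

Request:
move_arm:
  jaw: [3.5,3.5,3.5,3.5,3.5,3.5,3.5,3.5,3.5]
  dp:
    - [0,0.03,3]
    - [0,0,3]
    - [0,0,2.5]
    - [0,0,1.3]
    - [0,0,0.6]
    - [0,0,0.3]
    - [0,0,0.12]
    - [0,0,0]
    - [0,0,0]
  turn:
    - [0,0,0]
    - [0,0,0]
    - [0,0,0]
    - [0,0,0]
    - [0,0,0]
    - [0,0,0]
    - [0,0,0]
    - [0,0,0]
    - [0,0,0]

```text
time_s: 26.7
position: [0.5693, 0.1319, 0.0171]
tool_rot: [[-1.0, 0.005, 0.002], [0.005, 1.0, 0.0], [-0.002, 0.0, -1.0]]
ft_force: [-0.0, -0.0, -2.4]
grip_width: 0.0448
gripper_force: 52.0
```

Request:
move_arm:
  jaw: [3.5,3.5,3.5,3.5]
  dp:
    - [0,0,0.05]
    - [0,0,0.03]
    - [0,0,0]
    - [0,0,0]
  turn:
    - [0,0,0]
    - [0,0,0]
    - [0,0,0]
    - [0,0,0]

```text
time_s: 27.03
position: [0.5688, 0.1319, 0.0155]
tool_rot: [[-1.0, 0.005, 0.0], [0.005, 1.0, -0.0], [-0.0, -0.0, -1.0]]
ft_force: [0.3, -0.9, -2.3]
grip_width: 0.0447
gripper_force: 52.0
```

Request:
move_arm:
  jaw: [3.5,3.5,3.5,3.5,3.5]
  dp:
    - [0,0,0.05]
    - [0,0,0.04]
    - [0,0,0.03]
    - [0,0,0]
    - [0,0,0]
  turn:
    - [0,0,0]
    - [0,0,0]
    - [0,0,0]
    - [0,0,0]
    - [0,0,0]

```text
time_s: 27.45
position: [0.5687, 0.1318, 0.0142]
tool_rot: [[-1.0, 0.005, 0.0], [0.005, 1.0, -0.0], [-0.0, -0.0, -1.0]]
ft_force: [-1.2, -0.7, -0.3]
grip_width: 0.0451
gripper_force: 52.5
```

Touching now. I'll press a hair further, release, lift and look.

Request:
move_arm:
  jaw: [3.5,4.8,5.4,6.5,8.54,8.54,8.54,8.54,8.54,8.54,8.54,8.54]
  dp:
    - [0,0,0.03]
    - [0,0,0]
    - [0,0,0]
    - [0,0,0]
    - [0,0,0]
    - [0,0,0]
    - [0,0,0]
    - [0,0,-1]
    - [0,0,-3]
    - [0,0,-3]
    - [0,0,-3]
    - [0,0,-3]
  turn:
    - [0,0,0]
    - [0,0,0]
    - [0,0,0]
    - [0,0,0]
    - [0,0,0]
    - [0,0,0]
    - [0,0,0]
    - [0,0,0]
    - [0,0,0]
    - [0,0,0]
    - [0,0,0]
    - [0,0,0]

```text
time_s: 28.45
position: [0.5685, 0.1319, 0.1461]
tool_rot: [[-1.0, 0.005, 0.001], [0.005, 1.0, 0.0], [-0.001, 0.0, -1.0]]
ft_force: [0.3, 0.9, 0.4]
grip_width: 0.0854
gripper_force: 0.0
```

Request:
move_arm:
  jaw: [8.54,8.54,8.54,8.54,8.54,8.54,8.54]
  dp:
    - [0,0,-3]
    - [0,0,-3]
    - [2,0,-3]
    - [3,0,0]
    - [3,0,0]
    - [0,0,0]
    - [0,0,0]
  turn:
    - [0,0,0]
    - [0,0,0]
    - [0,0,0]
    - [0,0,0]
    - [0,0,0]
    - [0,0,0]
    - [0,0,0]

```text
time_s: 29.03
position: [0.4877, 0.1324, 0.2351]
tool_rot: [[-1.0, 0.004, 0.002], [0.004, 1.0, 0.0], [-0.002, 0.0, -1.0]]
ft_force: [-0.1, 0.4, 0.4]
grip_width: 0.0854
gripper_force: 0.0
```

```bash
python3 - <<'E' 2>/dev/null
from h import *
im,d,c,M,W=shot("wrist"); 
find("wrist","long_tray",.007,.014,W)
find("wrist","battery",.032,.043,W)
im,d,c,M,W=shot("scene"); save(im[140:280,150:470].repeat(2,0).repeat(2,1),"s9.png")
im,d,c,M,W=shot("top")
for q,a,b in[("round_tray",.007,.016),("spool",.045,.06),("square_tray",.006,.016),("motor",.038,.055),("mug",.0,.12),("jar",.06,.085)]: find("top",q,a,b,W)
print(observe()["position"],observe()["ft_force"])
E
```

```text
long_tray 0.91 [321, 230] rect ([0.5685, 0.1318], [140, 76], -0.2) circ 0.5686 0.1322 158 z 0.0107 1061
battery 0.6 [321, 233] rect ([0.5682, 0.1314], [107, 46], -0.2) circ 0.5681 0.1314 114 z 0.0379 2728
round_tray 0.63 [167, 250] rect ([0.451, 0.5606], [140, 139], 89.1) circ 0.4509 0.5602 142 z 0.0086 580
spool 0.68 [236, 257] rect ([0.4305, 0.3498], [61, 59], 44.9) circ 0.4304 0.3499 62 z 0.0506 405
square_tray 0.93 [474, 225] rect ([0.5058, -0.309], [106, 104], -77.4) circ 0.5053 -0.3079 139 z 0.0088 730
motor 0.78 [478, 222] rect ([0.5058, -0.3091], [42, 42], 87.6) circ 0.5057 -0.3089 56 z 0.0467 252
mug 0.63 [264, 165] rect ([0.6886, 0.2752], [109, 82], 1.0) circ 0.6884 0.2915 116 z 0.054 729
jar 0.69 [349, 144] rect ([0.7339, 0.0395], [52, 51], -44.3) circ 0.734 0.0408 54 z 0.0708 289
[0.48891692 0.13221946 0.23363902] [-0.3237727   0.0332448  -0.27934623]
```

View pics/s9.png

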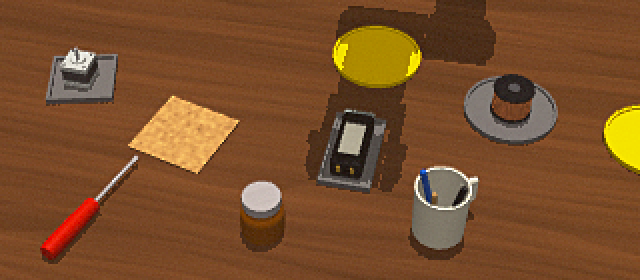

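The motor is in the square tray (80,70), the battery lies along the long tray (352,145) and the spool is in the grey round tray (512,98). All three are centred and upright, and the mug, jar and screwdriver haven't moved.

```bash
python3 -c "
from rig import ticket; print(ticket.close_job())"
```

```text
the job is handed in; nothing more can be done
None
```

The job is handed in at about 29 s of arm time: the spool, motor and battery are each centred, flat and upright in their own trays, the mat is empty, and the mug, jar and screwdriver were left alone.

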